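# Find the stamped crate and push it to the dispatch line

### The arm

A 7-joint arm with a two-finger parallel gripper is mounted at the origin on the work surface. World frame = base frame: x ahead of the robot, y to its left, z up, the work surface at z = 0. Lengths are in m, angles in rad, forces in N, time in s.
With the tool pointing down it reaches from about 0.425 to 1.025 m from the base axis. Payload 9.4 kg.
Tool frame: the origin (TCP) lies midway between the tips of the shut fingers; the grasp point (between the pads) lies 19 mm behind it (ctrl.grip_depth is the distance from the TCP to the grasp point, in m); z points along the fingers, y is the direction in which the jaws open and shut (so a half turn about z gives the same grasp; the last joint's range is limited). The gripper opens to 85 mm and grips with 20 to 120 N. Pads are 22 mm wide; open, the fingers measure 114 mm over their backs; the gripper's body (76 mm by 85 mm) begins 54 mm behind the grasp point. The pads swing forward as they close: fully open they stand 13 mm farther back than shut.
Start: joints at [-1.247, 0.599, -0.003, 1.599, 0.002, 0.943, -0.08], TCP at [0.283, 0.668, 0.231] pointing down, gripper open.
Joint ranges: [-2.57, 2.57], [-0.35, 1.97], [-1.29, 1.29], [0.11, 2.56], [-1.05, 4.19], [0.11, 1.86], [-2.63, 2.63]. Speed limits (rad/s): [2.22, 2.22, 3.01, 3.01, 3.14, 3.14, 3.14].

### API

Orientations are given as a rotation vector (axis times angle).
In Python, from station import ctrl, imaging gives the robot as it stands. The module is installed in compiled form; this text tells all that it offers.
- The arm moves only by the tool servo_tool, never from a script. Its argument "moves" is a list of rows, each a list of 3 entries, a list of its own where there are three numbers: the finger opening in m, from 0 to 0.0854, then the shift along the tool's x, y, z in m, then the turn about the tool's z in degrees. In form: [[jaw, [x, y, z], turn], ...]. A call has 1 to 20 rows; each row is the pose to reach, as a shift and turn from the pose measured when the call began, along the tool's axes at that moment; what a row does not reach only later rows make up. A row lasts 1/12 s, in which the tool goes at most 41.7 mm and 7.16 degrees, less where a joint would pass 70% of its speed; a pose out of reach is approached as far as the arm can. A call with a gripper value outside its range is refused whole. The fingers move at their own pace and stop on an object; "force" is the grip in N (left out, the last holds). Time passes only in rows, so rows that repeat a pose let the fingers close. It gives the time, the measured TCP pose, the force and the opening at its end, in the units of the state.
- ctrl.observe(): the state, without advancing time (a new reading comes with each control period).
- imaging.read_camera(name): name is "scene" or "top"; returns (picture, depth): 420x560x3 uint8, blue, green, red; 420x560 float32, m along the optical axis (not along the pixel's ray), 0 where there is no reading.
- imaging.camera_model(name): a dict with "fx", "fy", "cx", "cy" (pixels), "pose" (4x4, takes a point from camera to world coordinates). Camera axes: x right, y down, z forward; pixel columns grow to the right and rows downward; lengths in m; the calibration is good to about 2 mm. A picture is of the moment at which its call begins. camera_model takes no time and is no camera call.
- ctrl.job_done(): hands the job in, once; it reports no verdict.
Trained networks look in the newest picture that a camera, given by its name, has taken for a name from the list of things; names that differ only in an ending like _2 or _b are one class to them, and where a whole thing is asked for, a point or a joint stands for the part that bears it (a point fixed in the world has none). Each returns a list of dicts, best first, with "score" (0 to 1); they miss things now and then, are a little off and sometimes report something else, mostly with a low value. They report only what shows in the picture. A call takes as long as a camera call. They do not tell look-alikes from the thing itself.
- imaging.outline_of(camera, query): "region" (420x560 bool, what is visible of it) and "extent" ([centre column, centre row, width, height] in pixels, round what is visible of it).
The state is a dict: "time_s": time; "q": joint angles; "joint_velocities": joint speeds; "effort": joint torques, N m; "tcp_pos": TCP position; "tool_rot": TCP orientation; "ft_force": force on the tool from outside, world axes, zero at the start; "moment": the same for the moment, N m; "grip_width": finger opening in m.
Only numpy, scipy, OpenCV 4.12 (cv2) and the standard library are available. Lean on these libraries where they do the work, as an engineer would, in place of code of your own. Each camera call takes 0.05 s, during which the arm holds its last target. There are 200 camera calls.

### The job

Without gripping or lifting them, push each of the two slatted crates with the fingers so that it tips over sideways, towards the robot's right, onto its side, where its underside can be seen, and leave it lying. One has a red ring stamped underneath: push that one along the table, lying as it is, until it is midway across the yellow dispatch line, anywhere along it. Leave the other lying where it fell and do not disturb the things around.

Things in the scene. Friction and masses are not known exactly. Their poses are not given: they have to be found in the camera images.
- crate_stamped: The crate stamped underneath with a red ring (92 mm across, red dot inside), else just like the other; either may be at the left: closed slatted wooden crate, 130 (x) x 100 (y) x 130 high mm, flat plain sides, steel caps at its top corners, 0.45 to 0.8 kg, weight low: pushed near the top of its left (+y) side it tips rather than slides, and falls over past about 50 degrees. Origin: centre of underside, z out through the lid; it starts upright, x about away from the robot.
- crate_plain: The crate with a bare pale wood underside: closed slatted wooden crate, 130 (x) x 100 (y) x 130 high mm, flat plain sides, steel caps at its top corners, 0.45 to 0.8 kg, weight low: pushed near the top of its left (+y) side it tips rather than slides, and falls over past about 50 degrees. Origin: centre of underside, z out through the lid; it starts upright, x about away from the robot.
- stamped_mid (a point): Centre of the stamped crate's volume, 65 mm along z from its origin.
- plain_mid (a point): Centre of the plain crate's volume, 65 mm along z from its origin.
- line: The dispatch line: a yellow painted stripe flat on the table beyond the crates, 50 (x) x 620 (y) mm, no height to feel. Origin: its centre; y along the stripe, x across it away from the robot.
- glue: Bystander: yellow glue bottle, 56 mm across, 160 high, at the left near the line. Origin: centre of its underside.
- tape: Bystander: black and yellow tape measure, 65 x 35 x 62 mm, left of the crates. Origin: centre of its underside.
- offcut: Bystander: pale wooden block 90 x 45 x 35 mm, right of the crates. Origin: centre of its underside.
- offcut2: Bystander: flat wooden offcut 90 x 50 x 19 mm on the robot's side of the crates. Origin: centre of its underside.
- driver: Bystander: screwdriver lying at the right, about 200 mm long along its x axis.
- square: Bystander: aluminium triangle square, about 170 x 150 x 18 mm, lying at the left. Origin: about its middle, on the table.
- screws: Bystander: steel cup 80 mm across, 60 high, at the right near the line. Origin: centre of its underside.
There are look-alikes about, which are no part of the job. Leave any green or pink look-alike of the crate_stamped alone.

How it is judged:
On the way, in this order (a step that is already met when the one before it is completed fails the run):
1. both crates have been tipped over to the robot's right and lie on their sides (angle between crate_stamped's own z axis and vertical between 1.45 and 1.69 rad and angle between each of crate_stamped, crate_plain's own y axis and vertical below 0.15 rad and angle between crate_plain's own z axis and vertical between 1.45 and 1.69 rad), for 0.2 s.
2. the stamped crate lies on its side across the line (x of stamped_mid in the frame of line between -0.035 and 0.035 m and y of stamped_mid in the frame of line between -0.31 and 0.31 m and angle between crate_stamped's own z axis and vertical between 1.45 and 1.69 rad and angle between crate_stamped's own y axis and vertical below 0.15 rad and height (world z) of stamped_mid below 0.075 m), for 0.2 s.
At the end, for the whole second after the job is handed in: The stamped crate lies on its right side (its y axis up) on the table, at rest, its centre within 35 mm of the middle of the yellow stripe and within the stripe's length; the other lies on its right side at rest, its underside within 150 mm of where it began (all of step 2 and linear speed of each of crate_stamped, crate_plain below 0.01 m/s and angle between crate_plain's own z axis and vertical between 1.45 and 1.69 rad and angle between crate_plain's own y axis and vertical below 0.15 rad and height (world z) of plain_mid below 0.075 m and distance of crate_plain from where it was at the start of the episode below 0.15 m); the robot touches nothing.
It fails at once if a crate is lifted off the table (height (world z) of any of stamped_mid, plain_mid above 0.115 m or (angle between crate_stamped's own z axis and vertical below 0.1 rad and height (world z) of stamped_mid above 0.085 m) or ((angle between crate_stamped's own z axis and vertical between 1.45 and 1.69 rad and angle between crate_stamped's own y axis and vertical below 0.15 rad) and height (world z) of stamped_mid above 0.085 m) or (angle between crate_plain's own z axis and vertical below 0.1 rad and height (world z) of plain_mid above 0.085 m) or ((angle between crate_plain's own z axis and vertical between 1.45 and 1.69 rad and angle between crate_plain's own y axis and vertical below 0.15 rad) and height (world z) of plain_mid above 0.085 m)).
It fails at once if a crate is turned upside down (angle between any of crate_stamped, crate_plain's own z axis and vertical above 2.4 rad).
It fails at once if the unstamped crate is pushed to the line (x of plain_mid in the frame of line above -0.045 m).
It fails at once if one of the things around is shifted more than 30 mm (distance of any of glue, tape, offcut, offcut2, driver, square, screws from where it was at the start of the episode above 0.03 m).
It also fails if it takes over 70 s, if anything falls off the work surface, if the arm or the gripper's body presses on something with over 40 N, if the wrist force passes 120 N, or if a joint passes its speed limit or range.

## Working session

There is one attempt and no reset: what is moved stays moved. The work goes in short steps, Python scripts to look and compute and a tool call to move; the robot and the scene stay as the last step left them, time stands still between calls to the robot, and variables do not carry over. Pictures are saved under pics/ and viewed, about 8 in all and at most 12, crops included, and the job is handed in when it is done.

Besides the shell and the picture viewer there is one more tool, called after "Emit:" by a JSON object that holds its "fn" and its "kwargs", one argument or row to a line. servo_tool: Moves the arm, as the interface text tells. Its arguments: {"type":"object","properties":{"moves":{"type":"array"},"force":{"type":"number"}},"required":["moves"]}

```bash
mkdir -p pics; cat > h.py <<'E'
from station import ctrl, imaging
import numpy as np, cv2
def cloud(cam):
    im,d=imaging.read_camera(cam); m=imaging.camera_model(cam)
    v,u=np.mgrid[:420,:560]
    P=np.stack([(u-m['cx'])/m['fx']*d,(v-m['cy'])/m['fy']*d,d],-1)@m['pose'][:3,:3].T+m['pose'][:3,3]
    P[d==0]=np.nan
    return im,P
E
python3 - <<'E'
from h import *
for c in ['scene','top']:
    im,P=cloud(c); cv2.imwrite(f'pics/{c}0.png',im)
    m=imaging.camera_model(c); print(c,m['pose'].round(3).tolist())
    for n in ['crate_stamped','line','glue','tape','offcut','offcut2','driver','square','screws']:
        for r in imaging.outline_of(c,n)[:4]:
            if r['score']<.3: continue
            Q=P[r['region']]; Q=Q[~np.isnan(Q[:,0])]
            print(n,round(r['score'],2),np.round(r['extent']),np.percentile(Q,3,axis=0).round(3),np.percentile(Q,97,axis=0).round(3))
s=ctrl.observe();print(s)
E
```

```text
scene [[0.307, 0.505, -0.807, 1.84], [0.952, -0.169, 0.257, -0.388], [-0.006, -0.847, -0.532, 0.911], [0.0, 0.0, 0.0, 1.0]]
crate_stamped 0.85 [306. 162.  40.  46.] [0.188 0.155 0.001] [0.325 0.305 0.132]
crate_stamped 0.75 [287. 271.  42.  62.] [ 0.802 -0.121  0.009] [0.928 0.003 0.132]
crate_stamped 0.66 [330. 197.  41.  53.] [0.461 0.165 0.008] [0.583 0.26  0.131]
line 0.97 [273. 252. 185.  46.] [ 0.663 -0.324 -0.004] [0.711 0.263 0.004]
glue 0.75 [382. 210.  19.  45.] [0.663 0.32  0.009] [0.702 0.364 0.157]
tape 0.48 [377. 193.   1.   8.] [0.498 0.418 0.018] [0.523 0.426 0.06 ]
offcut 0.77 [161. 205.  14.  21.] [ 0.277 -0.378  0.002] [ 0.364 -0.326  0.037]
offcut 0.6 [199. 208.  29.  14.] [ 0.341 -0.266  0.001] [ 0.394 -0.183  0.022]
offcut2 0.77 [161. 205.  14.  21.] [ 0.277 -0.378  0.002] [ 0.364 -0.326  0.037]
offcut2 0.6 [199. 208.  29.  14.] [ 0.341 -0.266  0.001] [ 0.394 -0.183  0.022]
driver 0.44 [139. 226.   7.  18.] [ 0.382 -0.448  0.007] [ 0.469 -0.424  0.028]
square 0.9 [359. 179.  38.  23.] [ 0.239  0.371 -0.003] [0.43  0.486 0.022]
screws 0.84 [145. 260.  26.  28.] [
[... 1116 characters left out ...]
': 1.0, 'q': array([-1.24670156,  0.59931805, -0.00249905,  1.59940245,  0.00184659,
        0.94288534, -0.07979918]), 'joint_velocities': array([-2.22303365e-03,  2.66285961e-03,  1.36599572e-03, -2.19749363e-04,
        9.92874088e-05,  1.41601549e-03,  1.73459672e-03]), 'effort': array([ 1.04335551e-03, -7.76233578e+01,  1.56429760e+00, -2.58381736e+01,
        1.23832116e-02,  2.38385386e-03,  5.20951900e-06]), 'tcp_pos': array([0.28287826, 0.66753951, 0.23126084]), 'tool_rot': array([ 6.25269474e-01,  3.07865596e+00, -3.31694872e-05]), 'ft_force': array([-1.32557877, -0.34011036, -0.69878123]), 'moment': array([-0.03701929,  0.04076881, -0.00137494]), 'grip_width': 0.08551618311579767}
```

```bash
python3 -c "
import cv2,numpy as np
a=cv2.imread('pics/top0.png');b=cv2.imread('pics/scene0.png')
a=cv2.resize(a[60:360,100:460],None,fx=1.6,fy=1.6);b=cv2.resize(b[120:320,100:420],None,fx=1.8,fy=1.8)
cv2.imwrite('pics/a.png',a);cv2.imwrite('pics/b.png',b)"
```

```text
(no output)
```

View pics/a.png

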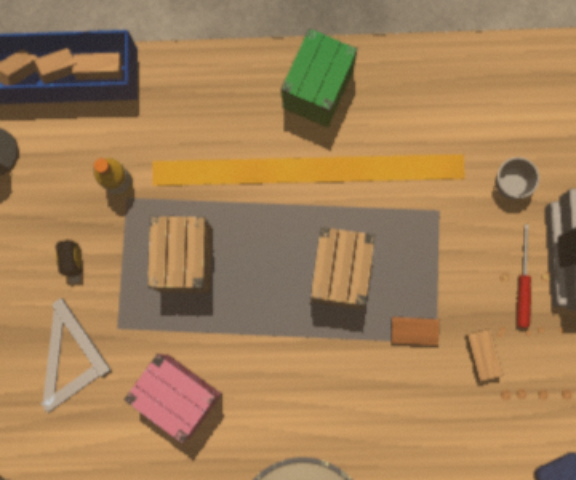

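View pics/b.png

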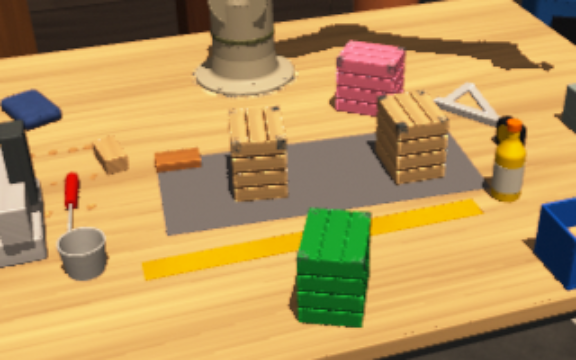

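```bash
cat >> h.py <<'E'
from scipy.spatial.transform import Rotation as Ro
def box(P,lo,hi,x,y):
    Q=P[(P[...,2]>lo)&(P[...,2]<hi)&(P[...,0]>x[0])&(P[...,0]<x[1])&(P[...,1]>y[0])&(P[...,1]<y[1])]
    r=cv2.minAreaRect(Q[:,:2].astype(np.float32)*1000); print(len(Q),'rect mm',np.round(r[0]),np.round(r[1]),round(r[2],1)); print(np.round(cv2.boxPoints(r)).tolist()); return r
def to(p,ang):
    # tool y axis to world angle ang (deg); prints tool shift, turn
    s=ctrl.observe();R=Ro.from_rotvec(s['tool_rot']).as_matrix()
    a=np.degrees(np.arctan2(R[1,1],R[0,1]));t=(a-ang+180)%360-180
    print('t',round(s['time_s'],2),'tcp',s['tcp_pos'].round(3),'yang',round(a,1),'F',s['ft_force'].round(1),'q7',s['q'][6].round(2),'shift',(R.T@(np.array(p)-s['tcp_pos'])).round(3),'turn',round(t,1))
E
python3 - <<'E'
from h import *
for c in ['top','scene']:
    im,P=cloud(c)
    box(P,.125,.145,(.4,.62),(.1,.32)); box(P,.125,.145,(.4,.62),(-.2,.03))
to([.6,.3,.25],0)
E
```

```text
1369 rect mm [511. 217.] [101. 130.] 87.4
[[444.0, 170.0], [574.0, 164.0], [578.0, 265.0], [449.0, 271.0]]
1379 rect mm [478. -84.] [100. 130.] 80.2
[[405.0, -122.0], [534.0, -145.0], [551.0, -46.0], [422.0, -24.0]]
532 rect mm [516. 217.] [101. 140.] 87.4
[[444.0, 169.0], [584.0, 163.0], [588.0, 264.0], [448.0, 270.0]]
572 rect mm [481. -85.] [100. 140.] 80.2
[[403.0, -122.0], [541.0, -146.0], [558.0, -48.0], [420.0, -24.0]]
t 1.1 tcp [0.283 0.668 0.231] yang 67.0 F [ 0.4 -0.1 -1.2] q7 -0.08 shift [-0.435 -0.215 -0.019] turn 67.0
```

```bash
python3 -c "
from h import *
to([.45,.03,.25],0)"
```

```text
t 1.1 tcp [0.283 0.668 0.231] yang 67.0 F [ 0.4 -0.1 -1.2] q7 -0.08 shift [-0.403 -0.522 -0.019] turn 67.0
```

Emit:
{"fn": "servo_tool", "kwargs": {
  "moves": [
    [0,[-0.403,-0.522,-0.019],67],
    [0,[-0.403,-0.522,-0.019],67],
    [0,[-0.403,-0.522,-0.019],67],
    [0,[-0.403,-0.522,-0.019],67],
    [0,[-0.403,-0.522,-0.019],67],
    [0,[-0.403,-0.522,-0.019],67],
    [0,[-0.403,-0.522,-0.019],67],
    [0,[-0.403,-0.522,-0.019],67],
    [0,[-0.403,-0.522,-0.019],67],
    [0,[-0.403,-0.522,-0.019],67],
    [0,[-0.403,-0.522,-0.019],67],
    [0,[-0.403,-0.522,-0.019],67],
    [0,[-0.403,-0.522,-0.019],67],
    [0,[-0.403,-0.522,-0.019],67],
    [0,[-0.403,-0.522,-0.019],67],
    [0,[-0.403,-0.522,-0.019],67],
    [0,[-0.403,-0.522,-0.019],67],
    [0,[-0.403,-0.522,-0.019],67],
    [0,[-0.403,-0.522,-0.019],67],
    [0,[-0.403,-0.522,-0.019],67]
  ]
}}

```text
time_s: 2.77
tcp_pos: [0.45, 0.0309, 0.2502]
tool_rot: [-2.218, -2.224, -0.0]
ft_force: [-0.4, -0.0, 0.3]
grip_width: -0.0002
```

```bash
python3 -c "
from h import *
to([.445,.03,.07],0)"
```

```text
t 2.77 tcp [0.45  0.031 0.25 ] yang 0.1 F [-0.4 -0.   0.3] q7 0.01 shift [-0.001 -0.005  0.18 ] turn 0.1
```

Emit:
{"fn": "servo_tool", "kwargs": {
  "moves": [
    [0,[0,-0.005,0.06],0],
    [0,[0,-0.005,0.12],0],
    [0,[0,-0.005,0.18],0],
    [0,[0,-0.005,0.18],0],
    [0,[0,-0.005,0.18],0],
    [0,[0,-0.005,0.18],0],
    [0,[-0.02,-0.005,0.18],0],
    [0,[-0.035,-0.005,0.18],0],
    [0,[-0.04,-0.005,0.18],0],
    [0,[-0.044,-0.005,0.18],0],
    [0,[-0.048,-0.005,0.18],0],
    [0,[-0.052,-0.005,0.18],0],
    [0,[-0.056,-0.005,0.18],0],
    [0,[-0.06,-0.005,0.18],0],
    [0,[-0.064,-0.005,0.18],0],
    [0,[-0.066,-0.005,0.18],0]
  ]
}}

```text
time_s: 4.1
tcp_pos: [0.4452, -0.0354, 0.0702]
tool_rot: [-2.218, -2.224, -0.0]
ft_force: [-1.8, 3.2, 1.4]
grip_width: -0.0001
```

```bash
python3 -c "
from h import *
im,P=cloud('top')
box(P,.125,.138,(.36,.62),(-.22,.0))
to([.445,-.04,.07],0)
cv2.imwrite('pics/c.png',im)"
```

```text
823 rect mm [ 483. -101.] [ 96. 131.] 87.7
[[416.0, -146.0], [547.0, -152.0], [550.0, -56.0], [419.0, -50.0]]
t 4.15 tcp [ 0.445 -0.036  0.07 ] yang 0.1 F [-0.1  1.2  0.3] q7 0.33 shift [-0.004 -0.     0.   ] turn 0.1
```

Emit:
{"fn": "servo_tool", "kwargs": {
  "moves": [
    [0,[0.04,0,0],0],
    [0,[0.04,0,-0.03],0],
    [0.0854,[0.04,0.038,-0.035],2.4],
    [0.0854,[0.04,0.038,-0.035],2.4],
    [0.0854,[0.04,0.038,-0.035],2.4],
    [0.0854,[0.04,0.038,-0.035],2.4],
    [0.0854,[0.04,0.038,-0.035],2.4],
    [0.0854,[0.02,0.038,-0.035],2.4],
    [0.0854,[0.005,0.038,-0.035],2.4],
    [0.0854,[-0.003,0.038,-0.035],2.4],
    [0.0854,[-0.008,0.038,-0.035],2.4],
    [0.0854,[-0.013,0.038,-0.035],2.4],
    [0.0854,[-0.018,0.038,-0.035],2.4],
    [0.0854,[-0.023,0.038,-0.035],2.4],
    [0.0854,[-0.028,0.037,-0.035],2.4],
    [0.0854,[-0.033,0.037,-0.035],2.4]
  ]
}}

```text
time_s: 5.48
tcp_pos: [0.4823, -0.0687, 0.1052]
tool_rot: [-2.264, -2.177, -0.0]
ft_force: [1.3, 3.9, 2.3]
grip_width: 0.0851
```

```bash
python3 -c "
from h import *
im,P=cloud('scene')
cv2.imwrite('pics/d.png',cv2.resize(im[120:320,100:420],None,fx=1.8,fy=1.8))
to([.483,-.1,.105],-2.4)"
```

```text
t 5.53 tcp [ 0.482 -0.07   0.105] yang -2.3 F [-0.2  1.7  1.4] q7 0.34 shift [-0.03   0.002  0.   ] turn 0.1
```

View pics/d.png

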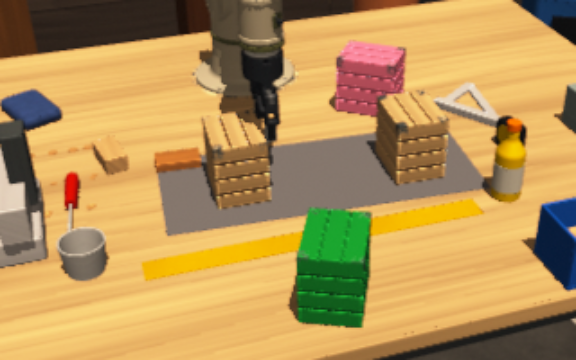

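The picture shows the right crate at about (238,160) tilting to the right, with the fingers at (270,120) behind its top edge. I'll keep pushing.

Emit:
{"fn": "servo_tool", "kwargs": {
  "moves": [
    [0.0854,[-0.005,0,0],0],
    [0.0854,[-0.01,0,0],0],
    [0.0854,[-0.015,0,0],0],
    [0.0854,[-0.02,0,0],0],
    [0.0854,[-0.025,0,0],0],
    [0.0854,[-0.03,0,0],0],
    [0.0854,[-0.035,0,0],0],
    [0.0854,[-0.04,0,0],0],
    [0.0854,[-0.045,0,0],0],
    [0.0854,[-0.049,0,0],0],
    [0.0854,[-0.053,0,0],0],
    [0.0854,[-0.057,0,0],0],
    [0.0854,[-0.061,0,0],0],
    [0.0854,[-0.065,0,0],0],
    [0.0854,[-0.069,0,0],0],
    [0.0854,[-0.072,0,0],0],
    [0.0854,[-0.072,0,0],0],
    [0.0854,[-0.072,0,0],0]
  ]
}}

```text
time_s: 7.03
tcp_pos: [0.4793, -0.1424, 0.1052]
tool_rot: [2.266, 2.175, -0.001]
ft_force: [0.3, 0.9, -1.3]
grip_width: 0.0852
```

```bash
python3 -c "
from h import *
im,P=cloud('scene')
Q=P[(P[...,0]>.4)&(P[...,0]<.6)&(P[...,1]<-.14)&(P[...,1]>-.35)];print(np.nanpercentile(Q,[1,50,99],axis=0).round(3))
to([.483,-.0,.25],-2.4)"
```

```text
[[ 0.405 -0.347 -0.758]
 [ 0.512 -0.197  0.041]
 [ 0.597 -0.141  0.608]]
t 7.08 tcp [ 0.479 -0.142  0.105] yang -2.4 F [ 0.4  1.9 -1.3] q7 0.46 shift [ 0.142 -0.002 -0.145] turn 0.0
```

Emit:
{"fn": "servo_tool", "kwargs": {
  "moves": [
    [0.0854,[0,0,-0.04],0],
    [0.0854,[0,0,-0.08],0],
    [0.0854,[0,0,-0.12],0],
    [0.0854,[0.04,0,-0.145],0],
    [0.0854,[0.47,0.015,-0.145],0],
    [0.0854,[0.47,0.015,-0.145],0],
    [0.0854,[0.47,0.015,-0.145],0],
    [0.0854,[0.47,0.015,-0.145],0],
    [0.0854,[0.47,0.015,-0.145],0],
    [0.0854,[0.47,0.015,-0.145],0],
    [0.0854,[0.47,0.015,-0.145],0],
    [0.0854,[0.47,0.015,-0.145],0],
    [0.0854,[0.47,0.015,-0.145],0],
    [0.0854,[0.47,0.015,-0.145],0],
    [0.0854,[0.47,0.015,-0.145],0],
    [0.0854,[0.47,0.015,-0.145],0],
    [0.0854,[0.47,0.015,-0.145],0]
  ]
}}

```text
time_s: 8.5
tcp_pos: [0.5132, 0.3274, 0.2492]
tool_rot: [2.264, 2.177, -0.002]
ft_force: [-0.5, -0.9, -1.0]
grip_width: 0.0852
```

```bash
python3 -c "
from h import *
im,P=cloud('top')
cv2.imwrite('pics/e.png',np.hstack([cv2.resize(im[180:300,280:400],None,fx=5,fy=5,interpolation=cv2.INTER_NEAREST)]))
box(P,.08,.15,(.36,.62),(-.32,.0));box(P,.125,.138,(.4,.62),(.1,.3))
to([.513,.3,.105],-2.6)"
```

```text
1650 rect mm [ 481. -200.] [102. 132.] 87.5
[[413.0, -248.0], [544.0, -254.0], [549.0, -152.0], [417.0, -147.0]]
1360 rect mm [511. 217.] [101. 130.] 87.9
[[445.0, 169.0], [574.0, 164.0], [578.0, 265.0], [448.0, 270.0]]
t 8.55 tcp [0.514 0.326 0.249] yang -2.4 F [-0.6 -0.9  0. ] q7 -0.52 shift [-0.026  0.001  0.144] turn 0.2
```

View pics/e.png

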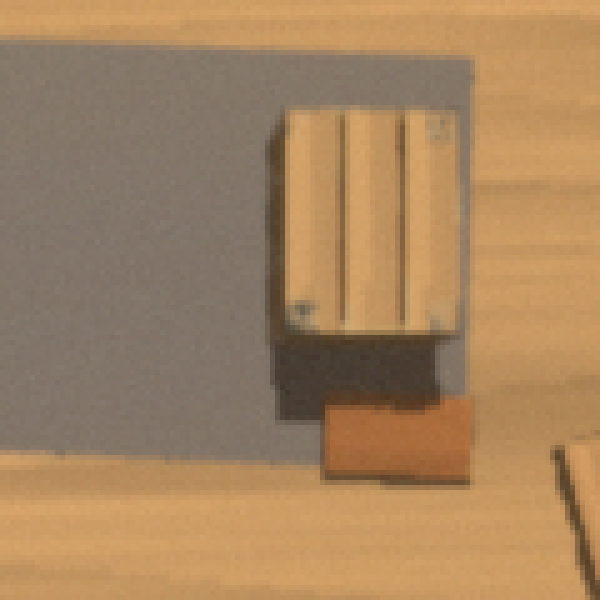

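```bash
python3 -c "
from h import *
im,P=cloud('top')
Q=P[(P[...,0]>.43)&(P[...,0]<.53)&(P[...,1]<-.17)&(P[...,1]>-.23)];print(np.nanpercentile(Q,[1,50,99],axis=0).round(3))
im,P=cloud('scene')
cv2.imwrite('pics/f.png',cv2.resize(im[120:320,100:420],None,fx=1.8,fy=1.8))
"
```

```text
[[ 0.432 -0.229  0.12 ]
 [ 0.479 -0.2    0.129]
 [ 0.528 -0.171  0.137]]
```

View pics/f.png

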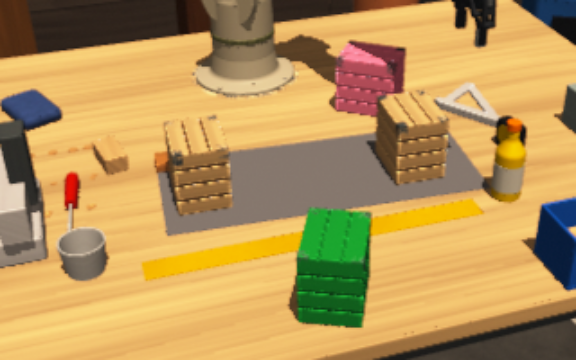

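The pictures show the right crate upright again at about (198,165). It slid about 100 mm instead of tipping. Next I'll lead the fingers along the tipping arc, rising as they push, and try this on the left crate first.

Emit:
{"fn": "servo_tool", "kwargs": {
  "moves": [
    [0.0854,[0,0,0.04],0],
    [0.0854,[0,0,0.08],0],
    [0.0854,[0,0,0.12],0],
    [0.0854,[-0.03,0,0.149],0],
    [0.0854,[-0.04,0,0.149],0],
    [0.0854,[-0.045,0,0.149],0],
    [0.0854,[-0.048,0,0.149],0],
    [0.0854,[-0.052,0,0.144],0],
    [0.0854,[-0.057,0,0.14],0],
    [0.0854,[-0.062,0,0.136],0],
    [0.0854,[-0.068,0,0.132],0],
    [0.0854,[-0.073,0,0.129],0],
    [0.0854,[-0.079,0,0.126],0],
    [0.0854,[-0.085,0,0.124],0],
    [0.0854,[-0.091,0,0.121],0]
  ]
}}

```text
time_s: 9.9
tcp_pos: [0.5101, 0.2335, 0.1295]
tool_rot: [2.267, 2.172, -0.0]
ft_force: [1.5, 2.6, 3.2]
grip_width: 0.0853
```

```bash
python3 -c "
from h import *
im,P=cloud('scene')
cv2.imwrite('pics/g.png',cv2.resize(im[120:280,220:420],None,fx=2.5,fy=2.5))
to([.513,.25,.105],-2.6)"
```

```text
t 9.95 tcp [0.51  0.232 0.13 ] yang -2.5 F [-0.2  0.6  4.1] q7 -0.34 shift [0.018 0.002 0.025] turn 0.1
```

View pics/g.png

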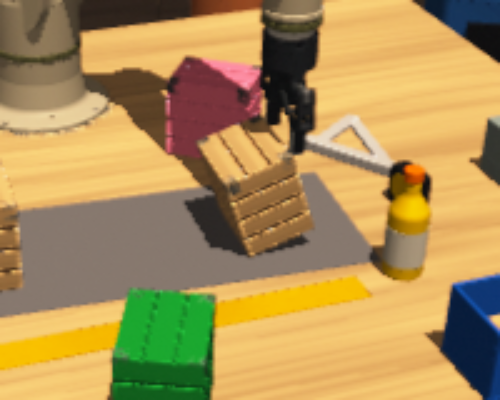

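The left crate at about (255,190) now tilts roughly 22° and hasn't slid noticeably, so I'll continue along the arc.

Emit:
{"fn": "servo_tool", "kwargs": {
  "moves": [
    [0.0854,[-0.006,0,-0.003],0],
    [0.0854,[-0.013,0,-0.006],0],
    [0.0854,[-0.019,0,-0.008],0],
    [0.0854,[-0.025,0,-0.009],0],
    [0.0854,[-0.032,0,-0.01],0],
    [0.0854,[-0.038,0,-0.011],0],
    [0.0854,[-0.045,0,-0.012],0],
    [0.0854,[-0.051,0,-0.012],0],
    [0.0854,[-0.058,0,-0.012],0],
    [0.0854,[-0.064,0,-0.012],0],
    [0.0854,[-0.071,0,-0.011],0],
    [0.0854,[-0.078,0,-0.01],0],
    [0.0854,[-0.085,0,-0.009],0],
    [0.0854,[-0.091,0,-0.008],0],
    [0.0854,[-0.098,0,-0.007],0],
    [0.0854,[-0.104,0,-0.006],0],
    [0.0854,[-0.11,0,-0.004],0],
    [0.0854,[-0.115,0,-0.003],0],
    [0.0854,[-0.115,0,-0.003],0],
    [0.0854,[-0.115,0,-0.003],0]
  ]
}}

```text
time_s: 11.62
tcp_pos: [0.505, 0.1167, 0.1331]
tool_rot: [2.269, 2.17, -0.002]
ft_force: [-0.7, -0.0, -0.3]
grip_width: 0.0854
```

```bash
python3 -c "
from h import *
im,P=cloud('scene')
Q=P[(P[...,0]>.55)&(P[...,0]<.6)&(P[...,1]>-.02)&(P[...,1]<.3)&(P[...,2]>.012)];print(np.nanpercentile(Q,[1,50,99],axis=0).round(3))
cv2.imwrite('pics/h.png',cv2.resize(im[120:280,220:420],None,fx=2.5,fy=2.5))
to([.513,.12,.25],-2.6)"
```

```text
[[0.55  0.027 0.014]
 [0.57  0.101 0.085]
 [0.581 0.155 0.478]]
t 11.67 tcp [0.505 0.117 0.133] yang -2.5 F [ 0.4 -0.7 -0.6] q7 -0.16 shift [ 0.003  0.008 -0.117] turn 0.1
```

Emit:
{"fn": "servo_tool", "kwargs": {
  "moves": [
    [0.0854,[0,0,-0.04],0],
    [0.0854,[0,0,-0.08],0],
    [0.0854,[0,0,-0.117],0],
    [0.0854,[-0.04,0,-0.117],0],
    [0.0854,[-0.418,-0.007,-0.117],0],
    [0.0854,[-0.418,-0.007,-0.117],0],
    [0.0854,[-0.418,-0.007,-0.117],0],
    [0.0854,[-0.418,-0.007,-0.117],0],
    [0.0854,[-0.418,-0.007,-0.117],0],
    [0.0854,[-0.418,-0.007,-0.117],0],
    [0.0854,[-0.418,-0.007,-0.117],0],
    [0.0854,[-0.418,-0.007,-0.117],0],
    [0.0854,[-0.418,-0.007,-0.117],0],
    [0.0854,[-0.418,-0.007,-0.117],0],
    [0.0854,[-0.418,-0.007,-0.117],0],
    [0.0854,[-0.418,-0.007,-0.117],0]
  ]
}}

```text
time_s: 13.0
tcp_pos: [0.4795, -0.2994, 0.2507]
tool_rot: [2.27, 2.17, -0.001]
ft_force: [0.6, 0.8, -0.9]
grip_width: 0.0853
```

```bash
python3 -c "
from h import *
im,P=cloud('top')
box(P,.08,.115,(.36,.66),(-.02,.22)); box(P,.12,.14,(.36,.6),(-.28,-.1))
to([.48,-.305,.068],-2.6)"
```

```text
1891 rect mm [506.  95.] [130. 131.] 88.1
[[439.0, 33.0], [569.0, 28.0], [573.0, 158.0], [443.0, 162.0]]
1556 rect mm [ 481. -201.] [ 99. 131.] 87.7
[[413.0, -248.0], [544.0, -253.0], [548.0, -154.0], [417.0, -149.0]]
t 13.05 tcp [ 0.48  -0.298  0.251] yang -2.5 F [0.8 0.4 1. ] q7 0.61 shift [-0.006  0.     0.183] turn 0.1
```

View pics/h.png

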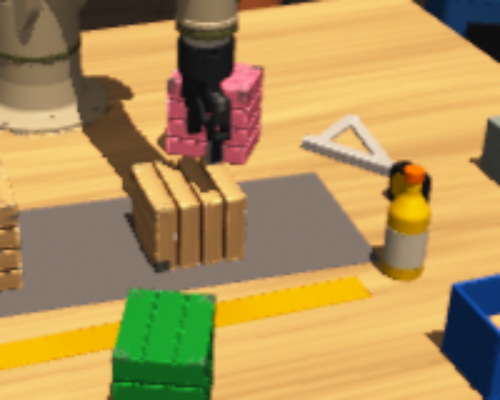

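The left crate lies on its right side at about (190,210), spanning y 0.03 to 0.16. Now I'll slide the right crate back left with a low push on its right face.

Emit:
{"fn": "servo_tool", "kwargs": {
  "moves": [
    [0.0854,[-0.006,0,0.04],0],
    [0.0854,[-0.006,0,0.08],0],
    [0.0854,[-0.006,0,0.12],0],
    [0.0854,[-0.006,0,0.16],0],
    [0.0854,[-0.006,0,0.183],0],
    [0.0854,[0.02,0,0.183],0],
    [0.0854,[0.03,0,0.183],0],
    [0.0854,[0.037,0,0.183],0],
    [0.0854,[0.045,0,0.183],0],
    [0.0854,[0.053,0,0.183],0],
    [0.0854,[0.061,0,0.183],0],
    [0.0854,[0.069,0,0.183],0],
    [0.0854,[0.077,0,0.183],0],
    [0.0854,[0.085,0,0.183],0],
    [0.0854,[0.093,0,0.183],0],
    [0.0854,[0.101,0,0.183],0],
    [0.0854,[0.109,0,0.183],0],
    [0.0854,[0.117,0,0.183],0],
    [0.0854,[0.124,0,0.183],0],
    [0.0854,[0.13,0,0.183],0]
  ]
}}

```text
time_s: 14.72
tcp_pos: [0.4853, -0.1678, 0.0675]
tool_rot: [2.268, 2.173, -0.001]
ft_force: [-0.8, -4.9, 3.0]
grip_width: 0.0855
```

```bash
python3 -c "
from h import *
im,P=cloud('scene')
box(P,.12,.14,(.36,.6),(-.28,0.01))
to([.48,0.02,.25],-2.5)"
```

```text
656 rect mm [ 492. -116.] [132. 145.] 89.6
[[419.0, -182.0], [564.0, -183.0], [565.0, -51.0], [420.0, -50.0]]
t 14.77 tcp [ 0.485 -0.166  0.067] yang -2.4 F [ 0.1 -0.9  0.9] q7 0.58 shift [ 0.186 -0.013 -0.183] turn 0.1
```

Emit:
{"fn": "servo_tool", "kwargs": {
  "moves": [
    [0.0854,[-0.02,0,0],0],
    [0.0854,[-0.03,0,-0.02],0],
    [0.0854,[-0.03,0,-0.06],0],
    [0.0854,[-0.03,0,-0.1],0],
    [0.0854,[-0.03,0,-0.14],0],
    [0.0854,[-0.03,0,-0.183],0],
    [0.0854,[0,0,-0.183],0],
    [0.0854,[0.04,0,-0.183],0],
    [0.0854,[0.08,0,-0.183],0],
    [0.0854,[0.12,0,-0.183],0],
    [0.0854,[0.16,0,-0.183],0],
    [0.0854,[0.166,-0.006,-0.183],0],
    [0.0854,[0.166,-0.006,-0.183],0]
  ]
}}

```text
time_s: 15.85
tcp_pos: [0.4847, 0.0035, 0.2497]
tool_rot: [-2.257, -2.18, 0.002]
ft_force: [-0.6, -0.6, 0.1]
grip_width: 0.0854
```

```bash
python3 -c "
from h import *
for c in ['scene','top']:
    im,P=cloud(c)
    box(P,.12,.14,(.36,.6),(-.28,0.02))
to([.488,-0.03,.1],-2.5)"
```

```text
664 rect mm [ 488. -108.] [101. 140.] 87.7
[[416.0, -156.0], [556.0, -161.0], [560.0, -61.0], [420.0, -55.0]]
1501 rect mm [ 484. -109.] [ 99. 130.] 87.9
[[417.0, -156.0], [547.0, -161.0], [551.0, -62.0], [421.0, -57.0]]
t 15.95 tcp [ 0.486 -0.     0.25 ] yang -2.3 F [ 0.4 -1.2  0.1] q7 0.05 shift [-0.03   0.004  0.15 ] turn 0.2
```

Emit:
{"fn": "servo_tool", "kwargs": {
  "moves": [
    [0.0854,[-0.01,0,0.04],0],
    [0.0854,[-0.01,0,0.08],0],
    [0.0854,[-0.01,0,0.12],0],
    [0.0854,[-0.03,0,0.149],0],
    [0.0854,[-0.04,0,0.149],0],
    [0.0854,[-0.045,0,0.149],0],
    [0.0854,[-0.048,0,0.149],0],
    [0.0854,[-0.052,0,0.144],0],
    [0.0854,[-0.057,0,0.14],0],
    [0.0854,[-0.062,0,0.136],0],
    [0.0854,[-0.068,0,0.132],0],
    [0.0854,[-0.073,0,0.129],0],
    [0.0854,[-0.079,0,0.126],0],
    [0.0854,[-0.085,0,0.124],0],
    [0.0854,[-0.091,0,0.121],0]
  ]
}}

```text
time_s: 17.2
tcp_pos: [0.4821, -0.0916, 0.1296]
tool_rot: [-2.264, -2.176, 0.001]
ft_force: [1.4, 2.1, 1.9]
grip_width: 0.0853
```

```bash
python3 -c "
from h import *
im,P=cloud('scene')
cv2.imwrite('pics/i.png',cv2.resize(im[140:280,120:320],None,fx=2.5,fy=2.5))
to([.513,.25,.105],-2.6)"
```

```text
t 17.25 tcp [ 0.482 -0.093  0.13 ] yang -2.4 F [1.1 0.5 1.7] q7 0.34 shift [0.344 0.017 0.025] turn 0.2
```

View pics/i.png

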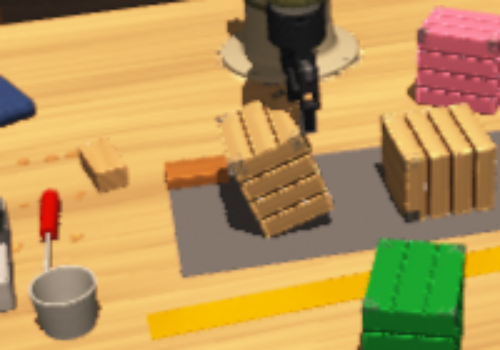

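The right crate at about (275,165) is tilting properly this time, with the left one lying at (437,160). I'll finish the arc.

Emit:
{"fn": "servo_tool", "kwargs": {
  "moves": [
    [0.0854,[-0.006,0,-0.003],0],
    [0.0854,[-0.013,0,-0.006],0],
    [0.0854,[-0.019,0,-0.008],0],
    [0.0854,[-0.025,0,-0.009],0],
    [0.0854,[-0.032,0,-0.01],0],
    [0.0854,[-0.038,0,-0.011],0],
    [0.0854,[-0.045,0,-0.012],0],
    [0.0854,[-0.051,0,-0.012],0],
    [0.0854,[-0.058,0,-0.012],0],
    [0.0854,[-0.064,0,-0.012],0],
    [0.0854,[-0.071,0,-0.011],0],
    [0.0854,[-0.078,0,-0.01],0],
    [0.0854,[-0.085,0,-0.009],0],
    [0.0854,[-0.091,0,-0.008],0],
    [0.0854,[-0.098,0,-0.007],0],
    [0.0854,[-0.104,0,-0.006],0],
    [0.0854,[-0.11,0,-0.004],0],
    [0.0854,[-0.115,0,-0.003],0],
    [0.0854,[-0.115,0,-0.003],0],
    [0.0854,[-0.115,0,-0.003],0]
  ]
}}

```text
time_s: 18.92
tcp_pos: [0.4772, -0.2082, 0.1329]
tool_rot: [-2.267, -2.175, 0.001]
ft_force: [-0.6, 0.1, 0.3]
grip_width: 0.0855
```

Emit:
{"fn": "servo_tool", "kwargs": {
  "moves": [
    [0.0854,[0,0,-0.04],0],
    [0.0854,[0,0,-0.08],0],
    [0.0854,[0,0,-0.12],0],
    [0.0854,[0.04,0,-0.12],0],
    [0.0854,[0.08,0,-0.12],0],
    [0.0854,[0.12,0,-0.12],0],
    [0.0854,[0.16,0,-0.12],0],
    [0.0854,[0.2,0,-0.12],0],
    [0.0854,[0.24,0,-0.12],0],
    [0.0854,[0.28,0,-0.12],0],
    [0.0854,[0.3,0,-0.12],0],
    [0.0854,[0.3,0,-0.12],0],
    [0.0854,[0.3,0,-0.12],0]
  ]
}}

```text
time_s: 20.0
tcp_pos: [0.4894, 0.0932, 0.2526]
tool_rot: [-2.263, -2.178, 0.002]
ft_force: [-0.3, -0.2, -0.1]
grip_width: 0.0853
```

```bash
python3 -c "
from h import *
im,P=cloud('top')
cv2.imwrite('pics/j.png',cv2.resize(im[180:280,200:400],None,fx=4,fy=4,interpolation=cv2.INTER_NEAREST))
box(P,.08,.115,(.36,.66),(-.34,-.1));
b,g,r=[im[...,k].astype(int) for k in range(3)]
R=(r>1.6*g)&(r>70)&(P[...,0]>.4)&(P[...,0]<.58)&(abs(P[...,1])<.3)
print(R.sum(),P[R].round(3)[:40].tolist(), im[R][:5])
to([.42,.0,.25],-2.5)"
```

```text
1952 rect mm [ 479. -228.] [130. 131.] 87.7
[[411.0, -290.0], [542.0, -295.0], [547.0, -166.0], [417.0, -161.0]]
0 [] []
t 20.05 tcp [0.489 0.092 0.253] yang -2.3 F [-0.  -0.5  0.2] q7 -0.19 shift [-0.094 -0.066  0.003] turn 0.2
```

View pics/j.png

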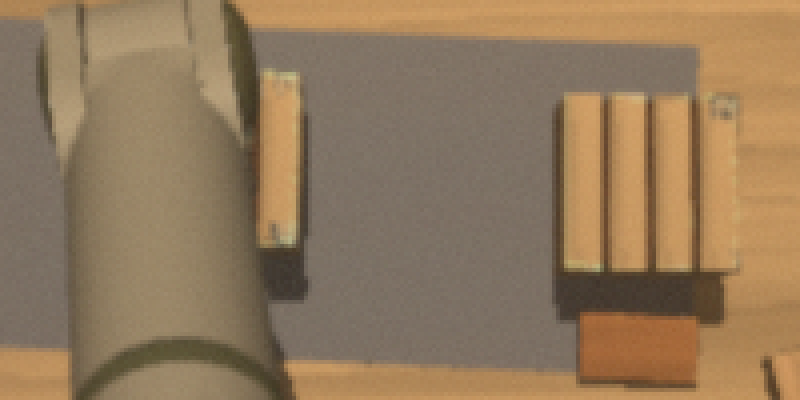

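```bash
python3 -c "
from h import *
I=np.mean([imaging.read_camera('top')[0].astype(float) for _ in range(4)],0)
for c in range(336,344):
    print(c,[tuple(I[r,c].round().astype(int).tolist()) for r in range(203,250,4)])
"
```

```text
336 [(101, 116, 128), (98, 113, 127), (102, 114, 128), (100, 112, 125), (101, 114, 127), (99, 112, 124), (99, 111, 124), (100, 112, 124), (102, 113, 127), (99, 112, 125), (100, 113, 125), (100, 113, 125)]
337 [(101, 115, 128), (96, 110, 124), (97, 112, 124), (98, 112, 124), (98, 112, 124), (98, 111, 124), (98, 110, 123), (96, 108, 121), (97, 108, 122), (96, 108, 122), (96, 109, 121), (96, 109, 122)]
338 [(100, 115, 128), (82, 95, 111), (68, 84, 101), (69, 84, 101), (68, 84, 100), (67, 82, 98), (67, 82, 97), (68, 82, 98), (66, 80, 96), (68, 82, 99), (68, 84, 99), (65, 81, 96)]
339 [(101, 116, 129), (56, 74, 94), (47, 68, 87), (46, 67, 86), (45, 65, 85), (46, 65, 86), (46, 66, 85), (46, 65, 85), (44, 64, 84), (46, 65, 85), (48, 66, 85), (44, 62, 80)]
340 [(98, 117, 135), (54, 81, 106), (55, 81, 106), (55, 84, 108), (54, 84, 108), (57, 84, 108), (55, 82, 106), (55, 83, 107), (55, 82, 106), (52, 80, 105), (54, 83, 105), (44, 65, 82)]
341 [(106, 140, 158), (92, 136, 166), (90, 134, 163), (91, 136, 165), (90, 136, 164), (92, 138, 167), (90, 136, 165), (91, 138, 166), (91, 137, 167), (90, 138, 167), (93, 140, 170), (64, 96, 114)]
342 [(101, 137, 165), (96, 147, 186), (94, 143, 180), (95, 144, 181), (94, 144, 181), (94, 144, 182), (96, 144, 182), (95, 145, 184), (96, 147, 186), (95, 145, 183), (95, 146, 185), (70, 108, 129)]
343 [(100, 137, 170), (97, 151, 196), (92, 141, 184), (93, 142, 185), (92, 142, 184), (92, 144, 186), (94, 144, 186), (94, 144, 187), (93, 143, 186), (95, 144, 187), (94, 142, 186), (72, 108, 130)]
```

The right crate's visible underside strip (columns 338 to 340) has a uniform wood hue with no red, so the left crate should be the stamped one. I'll confirm that by turning it with an off-centre push until the scene camera can see its underside.

```bash
python3 -c "
from h import *
to([.41,.14,.25],90)"
```

```text
t 20.25 tcp [0.49  0.09  0.253] yang -2.5 F [-0.   0.   0.7] q7 -0.19 shift [ 0.046 -0.082  0.003] turn -92.5
```

Emit:
{"fn": "servo_tool", "kwargs": {
  "moves": [
    [0,[0.046,-0.082,0.003],-92.5],
    [0,[0.046,-0.082,0.003],-92.5],
    [0,[0.046,-0.082,0.003],-92.5],
    [0,[0.046,-0.082,0.003],-92.5],
    [0,[0.046,-0.082,0.003],-92.5],
    [0,[0.046,-0.082,0.003],-92.5],
    [0,[0.046,-0.082,0.003],-92.5],
    [0,[0.046,-0.082,0.003],-92.5],
    [0,[0.046,-0.082,0.003],-92.5],
    [0,[0.046,-0.082,0.003],-92.5],
    [0,[0.046,-0.082,0.003],-92.5],
    [0,[0.046,-0.082,0.003],-92.5],
    [0,[0.046,-0.082,0.003],-92.5],
    [0,[0.046,-0.082,0.003],-92.5],
    [0,[0.046,-0.082,0.003],-92.5]
  ]
}}

```text
time_s: 21.5
tcp_pos: [0.4101, 0.139, 0.25]
tool_rot: [-0.009, -3.141, 0.001]
ft_force: [1.2, 0.8, -0.5]
grip_width: -0.0
```

```bash
python3 -c "
from h import *
im,P=cloud('top'); box(P,.08,.115,(.42,.66),(.01,.19))
to([.41,.14,.05],90)
print(Ro.from_rotvec(ctrl.observe()['tool_rot']).as_matrix().round(2))"
```

```text
1662 rect mm [506.  95.] [129. 130.] 87.6
[[439.0, 33.0], [569.0, 28.0], [574.0, 157.0], [444.0, 162.0]]
t 21.55 tcp [0.41  0.139 0.25 ] yang 89.7 F [-0.8  0.6  0.4] q7 1.07 shift [-0.     0.001  0.2  ] turn -0.3
[[-1.    0.01 -0.  ]
 [ 0.01  1.   -0.  ]
 [ 0.   -0.   -1.  ]]
```

Emit:
{"fn": "servo_tool", "kwargs": {
  "moves": [
    [0,[0,0.002,0.04],0],
    [0,[0,0.002,0.08],0],
    [0,[0,0.002,0.12],0],
    [0,[0,0.002,0.16],0],
    [0,[0,0.002,0.2],0],
    [0,[-0.01,0.002,0.2],0],
    [0,[-0.016,0.002,0.2],0],
    [0,[-0.022,0.002,0.2],0],
    [0,[-0.028,0.002,0.2],0],
    [0,[-0.034,0.002,0.2],0],
    [0,[-0.04,0.002,0.2],0],
    [0,[-0.046,0.002,0.2],0],
    [0,[-0.052,0.002,0.2],0],
    [0,[-0.058,0.002,0.2],0],
    [0,[-0.064,0.002,0.2],0],
    [0,[-0.07,0.002,0.2],0],
    [0,[-0.076,0.002,0.2],0],
    [0,[-0.082,0.002,0.2],0],
    [0,[-0.086,0.002,0.2],0],
    [0,[-0.088,0.002,0.2],0]
  ]
}}

```text
time_s: 23.22
tcp_pos: [0.4983, 0.1404, 0.0516]
tool_rot: [0.01, 3.141, -0.0]
ft_force: [-5.6, 1.0, -0.5]
grip_width: -0.0
```

```bash
python3 -c "
from h import *
im,P=cloud('scene')
cv2.imwrite('pics/k.png',cv2.resize(im[140:300,120:400],None,fx=2.5,fy=2.5))
im,P=cloud('top'); box(P,.08,.107,(.40,.7),(.0,.22))
to([.41,.14,.05],90)"
```

```text
1400 rect mm [572.  88.] [129. 131.] 80.6
[[497.0, 35.0], [626.0, 13.0], [648.0, 140.0], [518.0, 162.0]]
t 23.32 tcp [0.499 0.141 0.051] yang 89.6 F [-2.8  0.8  1.5] q7 1.06 shift [ 0.089 -0.001  0.001] turn -0.4
```

View pics/k.png

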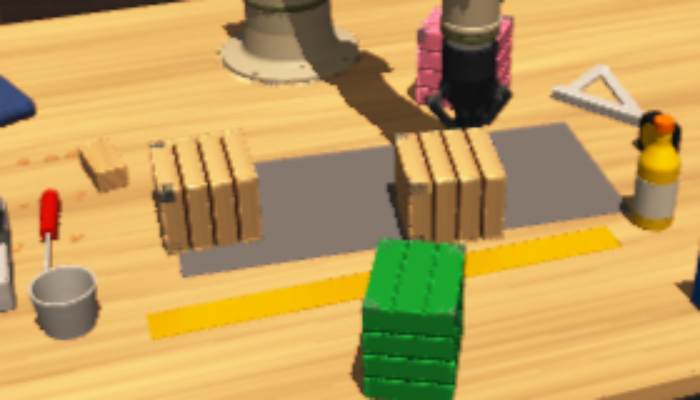

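The off-centre push mostly slid the left crate, now centred at about (450,185), and its underside still can't be seen. I'll look harder at the right crate's underside strip, averaging several top frames.

```bash
python3 -c "
from h import *
I=np.mean([imaging.read_camera('top')[0].astype(float) for _ in range(6)],0)
m=imaging.camera_model('top');T=np.linalg.inv(m['pose'])
for p in [(.417,-.161,.1),(.417,-.161,0),(.547,-.166,.1),(.547,-.166,0),(.482,-.164,.05)]:
    c=T[:3,:3]@np.array(p)+T[:3,3];print(p,(m['fx']*c[0]/c[2]+m['cx']).round(1),(m['fy']*c[1]/c[2]+m['cy']).round(1))
for c in (337,338,339,340,341): print(c,(I[203:252,c,2]/I[203:252,c,1]).round(2).tolist())
to([.41,.1,.05],90)"
```

```text
(0.417, -0.161, 0.1) 340.2 246.3
(0.417, -0.161, 0) 337.3 248.4
(0.547, -0.166, 0.1) 340.1 202.3
(0.547, -0.166, 0) 337.2 207.0
(0.482, -0.164, 0.05) 338.8 225.9
337 [1.12, 1.11, 1.12, 1.12, 1.13, 1.13, 1.12, 1.12, 1.12, 1.12, 1.12, 1.12, 1.12, 1.12, 1.12, 1.12, 1.12, 1.11, 1.12, 1.12, 1.12, 1.12, 1.13, 1.12, 1.12, 1.12, 1.11, 1.1, 1.11, 1.11, 1.12, 1.12, 1.13, 1.12, 1.13, 1.12, 1.11, 1.13, 1.12, 1.12, 1.12, 1.11, 1.11, 1.12, 1.12, 1.12, 1.12, 1.11, 1.11]
338 [1.12, 1.12, 1.13, 1.13, 1.17, 1.19, 1.19, 1.2, 1.19, 1.19, 1.19, 1.19, 1.18, 1.18, 1.19, 1.19, 1.19, 1.18, 1.18, 1.18, 1.19, 1.19, 1.2, 1.19, 1.19, 1.18, 1.19, 1.18, 1.18, 1.18, 1.19, 1.19, 1.2, 1.2, 1.2, 1.2, 1.2, 1.2, 1.18, 1.19, 1.19, 1.18, 1.18, 1.18, 1.2, 1.18, 1.16, 1.14, 1.13]
339 [1.13, 1.14, 1.15, 1.2, 1.27, 1.26, 1.32, 1.31, 1.3, 1.3, 1.28, 1.29, 1.28, 1.3, 1.3, 1.29, 1.31, 1.29, 1.3, 1.3, 1.3, 1.3, 1.3, 1.28, 1.31, 1.31, 1.29, 1.3, 1.28, 1.28, 1.31, 1.31, 1.31, 1.28, 1.31, 1.31, 1.29, 1.29, 1.31, 1.3, 1.28, 1.3, 1.28, 1.28, 1.27, 1.27, 1.2, 1.17, 1.18]
340 [1.14, 1.19, 1.24, 1.28, 1.29, 1.28, 1.3, 1.31, 1.29, 1.28, 1.29, 1.29, 1.29, 1.29, 1.29, 1.28, 1.28, 1.29, 1.29, 1.28, 1.29, 1.28, 1.29, 1.3, 1.29, 1.29, 1.28, 1.28, 1.3, 1.3, 1.28, 1.3, 1.29, 1.29, 1.29, 1.3, 1.29, 1.28, 1.28, 1.26, 1.27, 1.28, 1.27, 1.26, 1.28, 1.28, 1.23, 1.19, 1.18]
341 [1.13, 1.17, 1.21, 1.22, 1.21, 1.22, 1.22, 1.22, 1.21, 1.21, 1.21, 1.21, 1.21, 1.21, 1.22, 1.21, 1.21, 1.22, 1.22, 1.21, 1.21, 1.22, 1.21, 1.21, 1.22, 1.21, 1.21, 1.22, 1.21, 1.22, 1.21, 1.21, 1.21, 1.21, 1.21, 1.22, 1.21, 1.21, 1.22, 1.21, 1.22, 1.21, 1.16, 1.14, 1.2, 1.26, 1.22, 1.17, 1.2]
t 23.62 tcp [0.498 0.14  0.05 ] yang 89.7 F [-3.4 -0.3  2.1] q7 1.06 shift [ 0.088 -0.041  0.   ] turn -0.3
```

All 40-odd rows of the right crate's underside strip keep an r/g of about 1.29 with no red anywhere, so the right crate is plain and the left is stamped. I'll push the left one to the line with open fingers, flat on its near face.

Emit:
{"fn": "servo_tool", "kwargs": {
  "moves": [
    [0,[0.02,0,0],0],
    [0.0854,[0.035,-0.036,0],9],
    [0.0854,[0.035,-0.036,0],9],
    [0.0854,[0.035,-0.036,0],9],
    [0.0854,[0.035,-0.036,0],9],
    [0.0854,[0.035,-0.036,0],9],
    [0.0854,[0.035,-0.036,0],9],
    [0.0854,[0.025,-0.036,0],9]
  ]
}}

```text
time_s: 24.28
tcp_pos: [0.4717, 0.105, 0.0501]
tool_rot: [-0.252, -3.13, 0.002]
ft_force: [-0.2, -0.6, 0.7]
grip_width: 0.0828
```

```bash
python3 -c "
from h import *
im,P=cloud('top'); box(P,.08,.107,(.40,.7),(.0,.22)); print(imaging.camera_model('top')['fx'])
r=imaging.outline_of('top','line')[0];Q=P[r['region']];Q=Q[abs(Q[:,2])<.03];k=np.polyfit(Q[:,1],Q[:,0],1);print('line x at y=.09,0',np.polyval(k,[.09,0]),np.nanmean(Q,0))
to([.497+.098,.104,.05],80.6)"
```

```text
1301 rect mm [573.  87.] [131. 131.] 79.4
[[497.0, 35.0], [625.0, 11.0], [649.0, 140.0], [521.0, 164.0]]
543.5425035356901
line x at y=.09,0 [0.68539141 0.68476729] [ 6.84578494e-01 -2.72244498e-02  6.23169416e-04]
t 24.38 tcp [0.475 0.105 0.05 ] yang 80.7 F [-0.1  0.1 -0. ] q7 1.0 shift [-0.119  0.018  0.   ] turn 0.1
```

Emit:
{"fn": "servo_tool", "kwargs": {
  "moves": [
    [0.0854,[-0.01,0.0015,0],0],
    [0.0854,[-0.018,0.003,0],0],
    [0.0854,[-0.024,0.004,0],0],
    [0.0854,[-0.031,0.005,0],0],
    [0.0854,[-0.038,0.006,0],0],
    [0.0854,[-0.045,0.007,0],0],
    [0.0854,[-0.052,0.008,0],0],
    [0.0854,[-0.059,0.009,0],0],
    [0.0854,[-0.066,0.01,0],0],
    [0.0854,[-0.073,0.011,0],0],
    [0.0854,[-0.08,0.012,0],0],
    [0.0854,[-0.087,0.013,0],0],
    [0.0854,[-0.094,0.014,0],0],
    [0.0854,[-0.1,0.015,0],0],
    [0.0854,[-0.106,0.016,0],0],
    [0.0854,[-0.111,0.017,0],0],
    [0.0854,[-0.115,0.0175,0],0],
    [0.0854,[-0.119,0.018,0],0],
    [0.0854,[-0.119,0.018,0],0]
  ]
}}

```text
time_s: 25.97
tcp_pos: [0.5966, 0.1038, 0.0506]
tool_rot: [0.255, 3.128, 0.001]
ft_force: [-0.7, -0.1, 0.1]
grip_width: 0.0854
```

```bash
python3 -c "
from h import *
im,P=cloud('top'); box(P,.08,.107,(.5,.765),(-.03,.22))
to([.61,.104,.05],80.6)"
```

```text
731 rect mm [674.  85.] [129. 124.] 80.5
[[603.0, 31.0], [725.0, 11.0], [746.0, 138.0], [624.0, 158.0]]
t 26.02 tcp [0.596 0.104 0.051] yang 80.7 F [-0.2  0.3 -0.2] q7 1.07 shift [-0.013  0.002  0.001] turn 0.1
```

Emit:
{"fn": "servo_tool", "kwargs": {
  "moves": [
    [0.0854,[-0.005,0.001,0],0],
    [0.0854,[-0.009,0.0015,0],0],
    [0.0854,[-0.013,0.002,0],0],
    [0.0854,[-0.013,0.002,0],0],
    [0.0854,[0.02,0,0],0],
    [0.0854,[0.05,0,0],0],
    [0.0854,[0.06,0,-0.04],0],
    [0.0854,[0.06,0,-0.08],0],
    [0.0854,[0.06,0,-0.12],0],
    [0.0854,[0.06,0,-0.16],0],
    [0.0854,[0.1,0,-0.2],0],
    [0.0854,[0.13,0.04,-0.2],0],
    [0.0854,[0.13,0.08,-0.2],0],
    [0.0854,[0.13,0.12,-0.2],0],
    [0.0854,[0.13,0.16,-0.2],0],
    [0.0854,[0.13,0.2,-0.2],0],
    [0.0854,[0.13,0.2,-0.2],0]
  ]
}}

```text
time_s: 27.43
tcp_pos: [0.5, 0.331, 0.2511]
tool_rot: [0.244, 3.126, 0.011]
ft_force: [0.5, -0.5, 0.2]
grip_width: 0.0849
```

```bash
python3 - <<'E'
from h import *
im,P=cloud('top'); box(P,.08,.115,(.5,.768),(-.03,.22)); box(P,.08,.115,(.36,.6),(-.34,-.12))
for n in ['glue','tape','offcut','screws','square']:
    for r in imaging.outline_of('top',n)[:2]:
        Q=P[r['region']]; print(n,round(r['score'],2),np.nanpercentile(Q,[3,97],axis=0).round(3).tolist())
im2,_=cloud('scene')
cv2.imwrite('pics/l.png',cv2.resize(np.vstack([im[130:290,140:440],im2[140:300,110:410]]),None,fx=1.8,fy=1.8))
to([.5,.2,.2],90)
E
```

```text
1838 rect mm [684.  86.] [130. 133.] 80.9
[[608.0, 32.0], [740.0, 11.0], [760.0, 139.0], [629.0, 160.0]]
1962 rect mm [ 479. -228.] [129. 130.] 87.6
[[411.0, -290.0], [542.0, -295.0], [547.0, -166.0], [417.0, -161.0]]
glue 0.62 [[0.642, 0.321, 0.005], [0.689, 0.373, 0.163]]
offcut 0.94 [[0.336, -0.264, 0.011], [0.385, -0.18, 0.026]]
offcut 0.77 [[0.27, -0.379, 0.001], [0.354, -0.323, 0.043]]
screws 0.81 [[0.611, -0.463, -0.001], [0.679, -0.392, 0.062]]
square 0.81 [[0.235, 0.423, -0.002], [0.385, 0.491, 0.014]]
t 27.78 tcp [0.5   0.32  0.251] yang 80.6 F [0.3 0.2 0.7] q7 0.68 shift [-0.019 -0.119  0.051] turn -9.4
```

View pics/l.png

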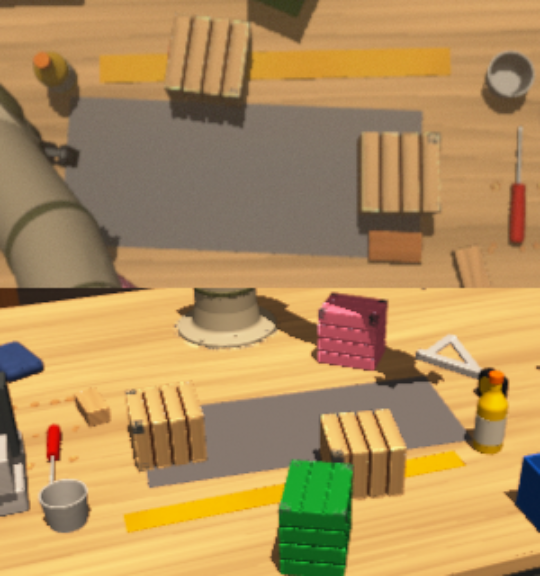

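The composite picture shows the left crate lying across the yellow line at top-view (208,57). The other crate lies at (400,172), and the things around haven't moved. Handing in.

```bash
python3 - <<'E'
from h import *
for _ in range(6): imaging.read_camera('top')
s=ctrl.observe();print(s['time_s'],abs(s['joint_velocities']).max(),s['tcp_pos'])
print(ctrl.job_done())
E
```

```text
28.0833 0.0037757531069296203 [0.49990637 0.32172171 0.25056144]
the job is handed in; nothing more can be done
None
```

Both crates were tipped onto their right sides, and the left one, which I took to be the stamped crate, was pushed to the dispatch line. The job was handed in at 28 s, and no verdict was reported.

**How it went:**
- **First tip failed:** The right crate slid about 100 mm instead of tipping. I pushed it back and tipped it with the fingers rising along the tipping arc, the method that had just worked on the left crate.
- **Clearing the offcut:** Before the first push I turned the right crate slightly so it would not land on the flat offcut.

**Which crate is stamped:** I never saw the red ring itself. The right crate's underside showed only as a strip about 3 pixels wide in the top camera. It was evenly wood-coloured with no red, so I concluded the left crate is the stamped one. My attempt to turn the left crate so its underside could be seen mostly just slid it forward.

**Last checks:**
- **Stamped crate:** It lies flat with its centre at about (0.684, 0.086). The line's middle there is at x of about 0.685, so it is within about 2 mm.
- **Plain crate:** It lies flat with its underside about 95 mm from where it began (limit 150 mm).
- **Things around:** The glue, both offcuts and the screws cup measured within 10 mm of their first readings. The square was only partly outlined, so its position isn't directly comparable. It and the driver look unmoved in the picture. The network did not find the tape at the end, but it is partly visible behind the glue.
- **Arm:** It was still and touching nothing.

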